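# Hang a robot foot module on the service stand's snap hook

## Task

Pick up the robot foot module by its orange grip and hang it on the red snap hook of the service stand: holding it, press its bail bar down through the brass sprung gate until the gate snaps shut above the bar, lower the bar onto the floor of the hook, then let go so that the module hangs still. The hook is delicate: feel for it, press no harder than the gate needs, do not ram it or drop the module onto it; leave the battery, the spray can and the screwdriver where they are.

Things in the scene. Friction and masses are not known exactly. Their poses are not given: they have to be found in the camera images.
- foot: Loose robot foot module, 0.32-0.48 kg, upright on its sole. Origin: underside, below bail, grip and centre of mass; z up, toe to -x. White sole 100 x 62 x 18 mm (x -65 to +35), black ankle, white top plate 44 x 66 mm, top at z 75; grey motor to x +45. On it an aluminium bail frame of 7 mm bar: uprights at y -24 and +24, level bail bar at z 175 (window below it 41 wide, 96 high), top bar at z 235.
- foot_bail (a point): Centre of the bail's level bar (7 mm round, along the module's y), 175 mm above the sole. Free window above it: 41 mm wide, to z 230 mm.
- foot_grip (a point): Centre of the orange grip, 20 (module x) x 30 (y) x 30 mm high, 250 mm above the sole, 75 mm above the bail bar; it sits on the frame's 10 mm wide top bar (z 230 to 240). Best squeezed along the module's x: the gate's push swings the bail along x.
- stand: Fixed service stand. Origin: foot of its 22 mm post, z up, post top at 255 mm; dark base plate 150 x 130 x 12 mm (x -45 to +105). The red snap hook reaches out from a collar on the post towards the stand's -x. Bring the module with its bail bar parallel to the stand's y (same yaw keeps the toe off the post), from -x over the hook's tip, tip through the bail's window, then down.
- hook_nominal (a point): Point fixed to the stand, axes as the stand: bar centre when seated IF the hook were clamped at 210 mm. The hook is clamped by hand up to 18 mm higher or lower, not measured: find it by touch or sight; it springs 1 mm per 20 N and must not be loaded over 22 N. Hook, 12 mm thick in y: a U open upward, inside 24 mm along x centred here, flat floor.
- hook_tip (a point): Top of the hook's rounded tip IF clamped at 210 mm: 32 mm above the seated bar's centre (seat), 16.5 mm to -x of it; tip 9 mm thick. The shank on the +x side ends 35 mm above the seat. Underside of hook and arm: 13.5 mm below the seat.
- gate (a joint): Angle (rad) of the brass sprung gate across the U's mouth: 6 mm bar, 24 mm from its pivot at the shank (13 mm to +x of the seat, 26 above) to its end by the tip. 0 = shut, level; grows as the end swings down into the U, stop 1.4. Shut, a bar touches it at 32.5 mm above the seat; held on the U's middle it clears the gate 2 above the seat, nearer the tip earlier; then it snaps shut.
- gate_pivot (a point): The gate's pivot IF clamped at 210 mm. Spring: 0.13 Nm to start, 0.17 Nm at 1 rad: 6 to 12 N on the bar. The module's weight alone does not open it; it cannot open upward. A bar more than 2 mm to the shank's side of the U's middle does not clear the gate; 2 to 6 mm to the tip's side is best.
- battery: Bystander: loose black and yellow battery pack, 90 x 50 x 38 mm, origin at the centre of its underside.
- spray: Bystander: loose blue spray can with a pale top, 54 mm in diameter, 160 mm high, origin at the centre of its underside.
- driver: Bystander: loose screwdriver with an orange handle lying along its x, origin near its middle on the bench.

How it is judged (in metres and radians):
On the way:
1. the held module presses the gate open with its bail bar (value of joint gate above 0.4 rad and contact force between foot and stand above 1 N and contact force between the fingers and foot above 2 N), for 0.05 s.
At the end, for the whole second after the job is handed in: The gate is shut (under 0.12 rad) with the bail bar inside the U under it, its weight resting on the floor of the hook (over 1.5 N), the module within 0.3 rad of upright and slower than 60 mm/s (value of joint gate below 0.12 rad and x of foot_bail in the frame of stand between -0.124 and -0.096 m and y of foot_bail in the frame of stand between -0.03 and 0.03 m and z of foot_bail in the frame of stand between 0.186 and 0.234 m and contact force between foot and hook_c0 above 1.5 N and angle between foot's own z axis and vertical below 0.3 rad and linear speed of foot below 0.06 m/s); the robot touches nothing.
It fails at once if the module is pressed, rammed or dropped on the stand with more than 22 N (contact force between foot and stand above 22 N).
It fails at once if a bystander is moved more than 25 mm (distance of any of battery, spray, driver from where it was at the start of the episode above 0.025 m).
It also fails if it takes over 45 s, if anything falls off the work surface, if the arm or the gripper's body presses on something with over 40 N, if the wrist force passes 120 N, or if a joint passes its speed limit or range.

## Robot

A 6-joint arm with a two-finger parallel gripper is mounted at the origin on the work surface. World frame = base frame: x ahead of the robot, y to its left, z up, the work surface at z = 0. Lengths are in m, angles in degrees, forces in N, time in s.
With the tool pointing down it reaches from about 0.325 to 0.775 m from the base axis. Payload 5.5 kg.
Tool frame: the origin (TCP) lies at the centre of the arm's flange, where the gripper is bolted on; the fingertips stand 182 mm ahead of it and the grasp point (between the pads) lies 163 mm ahead of it; z points along the fingers, y is the line along which they close (so a half turn about z gives the same grasp; the last joint's range is limited). The gripper opens to 88 mm and grips with 3 to 60 N. Pads are 20 mm wide; open, the fingers measure 115 mm over their backs; the gripper's body (75 mm by 178 mm) begins 61 mm behind the grasp point.
Start: joints at [64.475, 5.22, 70.514, -0, 104.267, -3.249], TCP at [0.227, 0.555, 0.405] pointing down, gripper open.
Joint ranges: [-164.24, 164.24], [-49.07, 125.15], [9.68, 141.18], [-86.29, 266.29], [3.28, 154.24], [-151.56, 151.56]. Speed limits (degrees/s): [147.25, 147.25, 172.46, 180, 180, 180].

## Interface

Orientations are given as [roll, pitch, yaw] about the fixed x, y, z axes, in that order (R = Rz(yaw) Ry(pitch) Rx(roll)).
In Python, from station import r gives the robot as it stands. The module is installed in compiled form; this text tells all that it offers. Calls block until the motion is done:
- r.reach(position, orientation): joint-space move of the TCP to a pose.
- r.servo_line(position, rotation=None, speed=0.15): straight line of the TCP; rotation=None keeps the orientation; speed is the mean speed in m/s.
- r.move_joints(angles): joint-space move.
- r.let_go() and r.grab(squeeze=None): open the fingers fully, or close them until they stop; squeeze is the grip in N (None keeps the last).
- r.wait(seconds).
- r.inverse_kinematics(position, orientation): joint angles nearest the present ones, or None.
- r.sense(): the state.
- r.snapshot(name): name is "scene" or "top" or "wrist"; returns a dict with "frame" (420x560x3 uint8, red, green, blue), "fx", "fy", "cx", "cy" (pixels), "dist_coeffs" ([k1, k2, p1, p2, k3] as OpenCV has them; the pictures are not rectified), "R" (3x3) and "t" (3): a world point X has camera coordinates R X + t. Camera axes: x right, y down, z forward; pixel columns grow to the right and rows downward; lengths in m; the calibration is good to about 2 mm. A picture is of the moment at which its call begins. There is no depth.
A pose or a line that the arm cannot do raises r.IKError and nothing moves.
- r.hand_in(): hands the job in; it is judged then, once.
The state is a dict: "clock": time; "joints": joint angles; "joint_vel": joint speeds; "joint_torque": joint torques, N m; "tcp_pos": TCP position; "orientation": TCP orientation; "contact_force": force on the tool from outside, world axes, zero at the start; "torque": the same for the moment, N m; "opening": finger opening in m; "gripper_force": force on a finger pad.
Only numpy, scipy, OpenCV 4.12 (cv2) and the standard library are available. Lean on these libraries where they do the work, as an engineer would, in place of code of your own. Each camera call takes 0.05 s, during which the arm holds its last target. There are 200 camera calls.

## Working session

There is one attempt and no reset: what is moved stays moved. The work goes in short steps, each a Python script; the robot and the scene stay as the last script left them, time stands still between calls to the robot, and variables do not carry over. Pictures are saved under pics/ and viewed, at most 10 in all, crops included, and the job is handed in when it is done.

```bash
mkdir -p pics; python3 - <<'E'
from station import r
import cv2,numpy as np,pickle
D={}
for n in("scene","top","wrist"):
    s=r.snapshot(n);D[n]=s
    cv2.imwrite(f"pics/{n}0.png",s["frame"][:,:,::-1])
    print(n,s["fx"],s["cx"],s["cy"],s["dist_coeffs"],"C",-s["R"].T@s["t"],s["R"].round(3).tolist())
pickle.dump(D,open("d0.pkl","wb"))
print(r.sense())
E
```

```text
scene 461.25939720671465 288.0468976476972 215.00093573423823 [-0.07660419  0.          0.          0.          0.        ] C [1.25921263 0.14692448 1.09491138] [[-0.187, 0.982, 0.008], [0.786, 0.154, -0.599], [-0.59, -0.106, -0.801]]
top 483.27277079694517 274.2284882778259 207.7177968688484 [-0.03894663  0.          0.          0.          0.        ] C [0.41520651 0.0288007  1.42834771] [[-0.027, -0.999, -0.028], [-0.994, 0.03, -0.105], [0.106, 0.025, -0.994]]
wrist 324.7169547762724 279.2270867023135 207.10393811077637 [-0.07819446  0.          0.          0.          0.        ] C [0.15585409 0.5862676  0.38377162] [[0.379, 0.925, -0.002], [0.888, -0.363, 0.283], [0.261, -0.109, -0.959]]
{'clock': 0.15, 'joints': array([ 6.44760161e+01,  5.25325765e+00,  7.05653340e+01, -6.49842347e-04,
        1.04268084e+02, -3.24770768e+00]), 'joint_vel': array([-0.07783364, -0.09670043, -0.16485015, -0.03845958,  0.0476251 ,
       -0.02840304]), 'joint_torque': array([ 1.84664088e-03, -4.47045529e+01, -4.06908095e+01,  6.98868348e-02,
        2.74821301e-02, -9.75367993e-05]), 'tcp_pos': array([0.22745719, 0.55526303, 0.40377269]), 'orientation': array([-1.79913427e+02, -4.28141978e-03,  1.57723561e+02]), 'contact_force': array([0.06013848, 0.39160526, 1.17315233]), 'torque': array([-0.02525921, -0.01359422,  0.02478385]), 'gripper_force': 0.0, 'opening': 0.08753850514005168}
```

View pics/scene0.png

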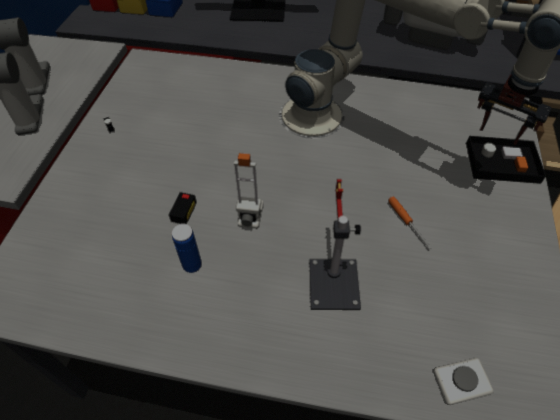

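View pics/top0.png

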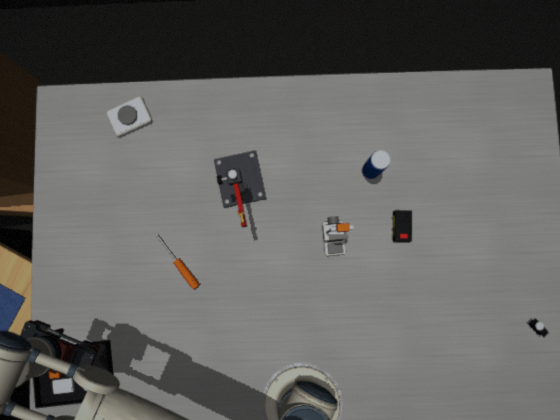

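```bash
python3 - <<'E'
import cv2,numpy as np,pickle
D=pickle.load(open("d0.pkl","rb"))
def c(n,x,y,w,h,k):
    im=cv2.resize(D[n]["frame"][y:y+h,x:x+w,::-1],None,fx=k,fy=k,interpolation=cv2.INTER_CUBIC)
    im=cv2.convertScaleAbs(im,alpha=1.5,beta=20)
    for i in range(0,w,10):cv2.putText(im,str(x+i),(i*k,8),0,.3,(0,255,0));cv2.line(im,(i*k,0),(i*k,h*k),(0,90,0),1) if i%20==0 else 0
    for i in range(0,h,10):cv2.putText(im,str(y+i),(0,i*k+4),0,.3,(0,255,0));cv2.line(im,(0,i*k),(w*k,i*k),(0,90,0),1) if i%20==0 else 0
    return im
M=np.zeros((600,800,3),np.uint8)
def p(im,x,y):
    h,w=im.shape[:2];h=min(h,600-y);w=min(w,800-x);M[y:y+h,x:x+w]=im[:h,:w]
p(c("top",210,145,60,100,6),0,0);p(c("top",315,210,44,50,8),370,0)
p(c("scene",230,150,40,82,7),0+0,0) if 0 else None
cv2.imwrite("pics/m1.png",M);M[:]=0
p(c("scene",305,170,65,145,4),0,0);p(c("scene",228,148,45,85,7),290,0)
cv2.imwrite("pics/m2.png",M)
E
```

```text
(no output)
```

View pics/m1.png

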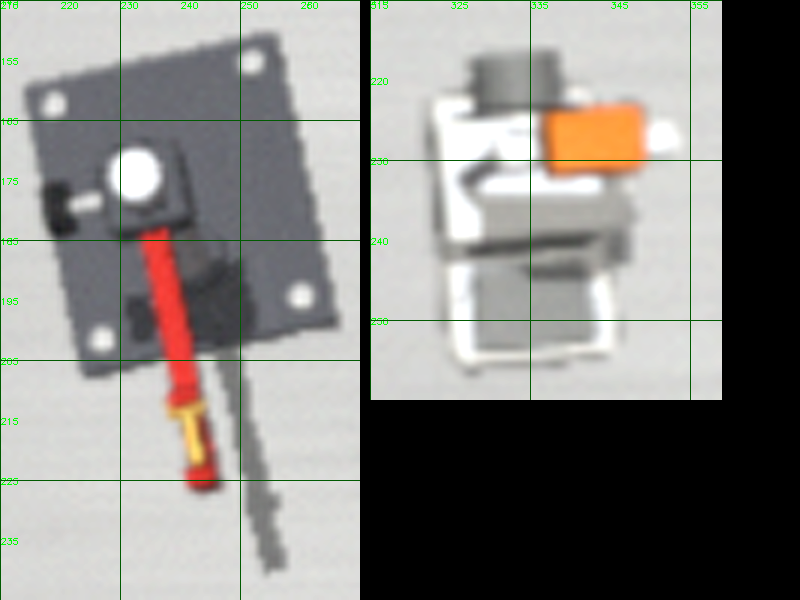

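View pics/m2.png

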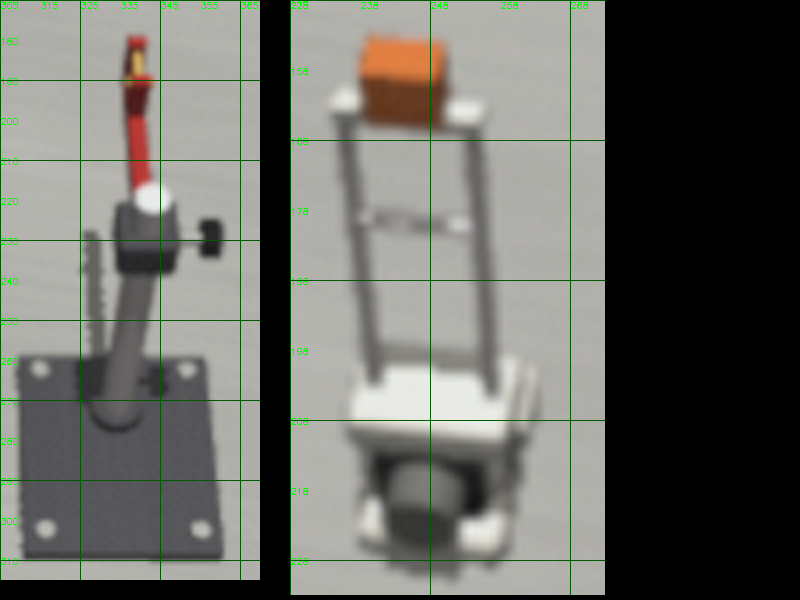

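```bash
cat > h.py <<'E'
import cv2,numpy as np
from scipy.optimize import least_squares
def proj(s,P):
    K=np.array([[s["fx"],0,s["cx"]],[0,s["fy"],s["cy"]],[0,0,1]])
    return cv2.projectPoints(np.array(P,float),cv2.Rodrigues(s["R"])[0],s["t"],K,np.array(s["dist_coeffs"]))[0].reshape(-1,2)
def body(q,P): # q x,y,yaw
    c,s=np.cos(q[2]),np.sin(q[2]);P=np.array(P,float)
    return np.c_[q[0]+c*P[:,0]-s*P[:,1],q[1]+s*P[:,0]+c*P[:,1],P[:,2]]
E
python3 - <<'E'
from h import *
import pickle
D=pickle.load(open("d0.pkl","rb"))
T,S=D["top"],D["scene"]
u=lambda k,x0,y0,L:(np.array(L)+.5)/k-.5+[x0,y0]
pt=u(6,210,145,[(25,87),(275,35),(338,322),(88,376),(135,175)])
ps=u(4,305,170,[(222,558),(22,560),(15,358),(205,358),(152,198)])
P=[(.105,.065,.012),(.105,-.065,.012),(-.045,-.065,.012),(-.045,.065,.012),(0,0,.255)]
f=lambda q:np.r_[proj(T,body(q,P))-pt,proj(S,body(q,P))-ps].ravel()
a=least_squares(f,[.55,.15,0]);print("stand",a.x,a.fun.reshape(-1,2).round(1).tolist())
ht=u(6,210,145,[(204,490)]);hs=u(4,305,170,[(137,38)])
g=lambda d:np.r_[proj(T,body(a.x,[(-.130,0,.238+d[0])]))-ht,proj(S,body(a.x,[(-.129,0,.242+d[0])]))-hs].ravel()
b=least_squares(g,[0]);print("hook d",b.x,b.fun.round(2))
for d in(-.018,0,.018):print(d,g([d]).round(1))
ft=u(8,315,210,[(224-0,138),(85,362),(243,353)])
fs=u(7,228,148,[(113,59),(55,103),(180,111),(72,217),(180,225)])
Pt=[(0,0,.265),(-.065,.031,.009),(-.065,-.031,.009)]
Ps=[(0,0,.265),(0,-.024,.235),(0,.024,.235),(0,-.0205,.175),(0,.0205,.175)]
f=lambda q:np.r_[proj(T,body(q,Pt))-ft,proj(S,body(q,Ps))-fs].ravel()
c=least_squares(f,[.5,-.1,0]);print("foot",c.x,c.fun.reshape(-1,2).round(1).tolist())
pickle.dump((a.x,b.x[0],c.x),open("est.pkl","wb"))
E
```

```text
stand [0.62872245 0.15906974 0.18712764] [[-0.2, -0.5], [0.5, -1.2], [0.6, -0.5], [-0.7, -0.1], [0.5, -0.4], [0.8, -0.5], [0.0, -1.0], [0.3, -0.7], [0.1, -0.6], [-0.0, 0.2]]
hook d [0.00346341] [ 0.33 -1.15 -0.36  0.02]
-0.018 [ 1.1 -0.6 -1.2  5.7]
0 [ 0.5 -1.1 -0.5  1. ]
0.018 [-0.2 -1.6  0.2 -3.9]
foot [ 0.48772672 -0.10629144  0.0460918 ] [[0.7, 0.2], [-0.6, 0.9], [0.9, 0.5], [-0.1, -0.4], [-0.3, 0.6], [0.4, 1.4], [0.5, 0.0], [0.3, 0.6]]
```

```bash
python3 - <<'E'
from station import r
from h import *
import pickle
a,d,c=pickle.load(open("est.pkl","rb"))
p=r.sense()["tcp_pos"]
r.servo_line([p[0],p[1],.50],speed=.25)
r.reach([c[0],c[1],.50],[180,0,np.degrees(c[2])+90])
s=r.snapshot("wrist");pickle.dump(s,open("w1.pkl","wb"))
print(r.sense()["clock"],r.sense()["tcp_pos"],r.sense()["orientation"])
im=s["frame"][:,:,::-1].copy()
for z,col in((.265,(0,255,0)),):
  q=proj(s,body(c,[(.01,.015,z),(.01,-.015,z),(-.01,-.015,z),(-.01,.015,z)]));print(q.round(1))
  for k in range(4):cv2.line(im,*[tuple(map(int,q[j].round())) for j in(k,(k+1)%4)],col,1)
cv2.imwrite("pics/w1.png",im)
E
```

```text
3.25 [ 0.48792108 -0.10565675  0.4999664 ] [-1.79998230e+02 -8.20140529e-03  9.27196239e+01]
[[293.  209.2]
 [292.4 249.1]
 [264.6 249.1]
 [264.1 209.2]]
```

View pics/w1.png

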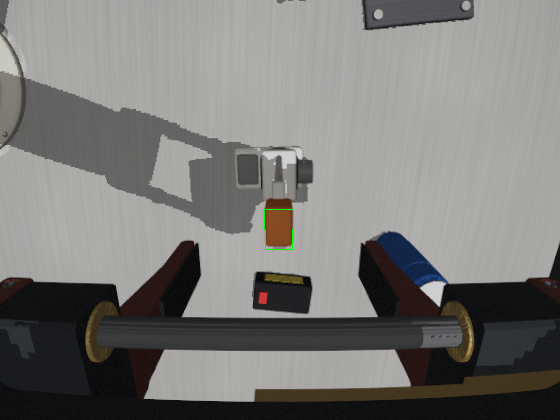

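```bash
python3 - <<'E'
from station import r
from h import *
import pickle
a,d,c=pickle.load(open("est.pkl","rb"))
r.servo_line([c[0],c[1],.413],speed=.12)
print(r.sense()["contact_force"])
r.grab(45);s=r.sense();print(s["opening"],s["gripper_force"],s["contact_force"])
r.servo_line([c[0],c[1],.513],speed=.12);r.wait(.3)
s=r.sense();print(s["opening"],s["gripper_force"],s["contact_force"],s["clock"])
y=np.degrees(a[2])+90
w=body(a,[(-.20,0,0)])[0]
r.reach([w[0],w[1],.513],[180,0,y])
print(r.sense()["joints"])
w=body(a,[(-.150,0,0)])[0]
r.servo_line([w[0],w[1],.513],speed=.1);r.wait(.4)
s=r.sense();print(s["contact_force"],s["clock"],s["tcp_pos"],s["orientation"])
s=r.snapshot("wrist");pickle.dump(s,open("w2.pkl","wb"))
cv2.imwrite("pics/w2.png",cv2.resize(s["frame"][100:350,130:430,::-1],None,fx=2.4,fy=2.4,interpolation=cv2.INTER_CUBIC))
E
```

```text
[ 0.63986353  0.32353344 -0.15996392]
0.019589038461866673 44.960857629776 [ 0.07855178  0.89849111 -0.78078677]
0.019583628906340148 44.95867073535919 [ 0.59905913  0.3851853  -4.27472057] 6.4583
[ 1.13446468e+01 -1.47854524e+01  7.82469554e+01 -4.96695738e-02
  1.16524946e+02  6.44961545e-01]
[ 0.0501612  -0.39139957 -4.35936884] 8.4417 [0.48103125 0.13117387 0.51325392] [1.79972556e+02 1.99494606e-04 1.00728245e+02]
```

View pics/w2.png

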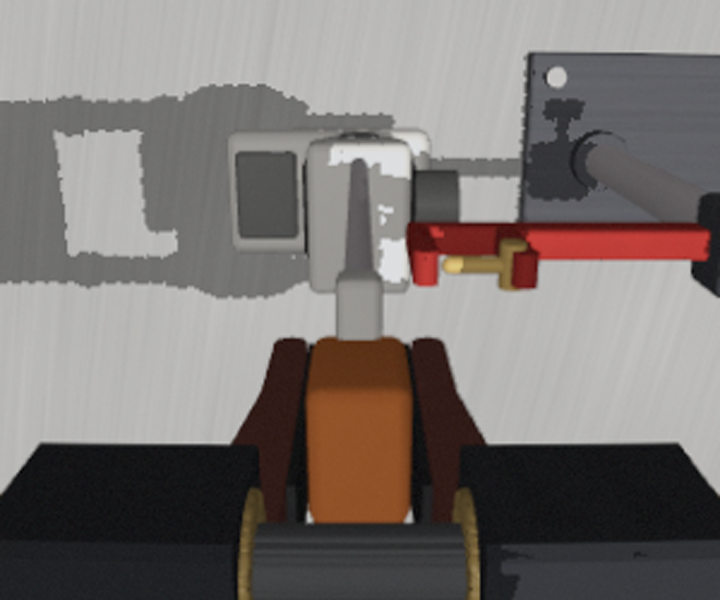

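```bash
python3 - <<'E'
from h import *
import pickle
a,d,c=pickle.load(open("est.pkl","rb"));s=pickle.load(open("w2.pkl","rb"))
u=lambda L:(np.array(L)+.5)/2.4-.5+[130,100]
L=[(426,267),(525,268),(415,248),(438,285),(512,268)]
print(u(L).round(1).tolist())
for d in(-.004,.0035,.011):
  print(d,proj(s,body(a,[(-.1265,0,.242+d),(-.095+.0,0,.245+d),(-.131,.006,.242+d),(-.122,-.006,.242+d)])).round(1).tolist())
E
```

```text
[[307.2, 211.0], [348.5, 211.4], [302.6, 203.0], [312.2, 218.5], [343.0, 211.4]]
-0.004 [[307.3, 211.8], [346.1, 212.8], [302.0, 204.8], [312.6, 218.7]]
0.0035 [[308.1, 214.5], [348.0, 215.6], [302.7, 207.4], [313.5, 221.6]]
0.011 [[308.9, 217.5], [349.9, 218.6], [303.3, 210.1], [314.5, 224.7]]
```

```bash
python3 - <<'E'
from station import r
from h import *
import pickle
a,d,c=pickle.load(open("est.pkl","rb"))
w=body(a,[(-.1145,0,0)])[0]
r.servo_line([w[0],w[1],.513],speed=.06);r.wait(.3)
b=np.mean([(r.wait(.03),r.sense()["contact_force"])[1] for _ in range(5)],0);print("base",b)
z=.513;Rs=np.array([[np.cos(a[2]),np.sin(a[2]),0],[-np.sin(a[2]),np.cos(a[2]),0],[0,0,1]])
while z>.462:
    z-=.001;r.servo_line([w[0],w[1],z],speed=.02)
    f=r.sense()["contact_force"]-b
    if abs(f[2])>2.5 or np.hypot(f[0],f[1])>3:
        r.wait(.1);s=r.sense();f=s["contact_force"]-b
        print(z,s["tcp_pos"],(Rs@f).round(2))
        if np.linalg.norm(f)>2:break
pickle.dump((b,w,z,Rs),open("t.pkl","wb"));print(r.sense()["clock"])
E
```

```text
base [-0.01529442 -0.2258508  -3.78176804]
0.483 [0.51600944 0.13774474 0.48385683] [-0.53  0.24  7.63]
17.3
```

```bash
python3 - <<'E'
from station import r
from h import *
import pickle
b,w,z,Rs=pickle.load(open("t.pkl","rb"))
z0=z
while z>z0-.028:
    z-=.002;r.servo_line([w[0],w[1],z],speed=.03)
    s=r.sense();f=Rs@(s["contact_force"]-b)
    print(round(z,4),s["tcp_pos"].round(4),f.round(1))
    if np.linalg.norm(f)>16.5:break
pickle.dump((b,w,z,Rs),open("t.pkl","wb"));print(r.sense()["clock"],s["opening"])
E
```

```text
0.481 [0.516  0.1377 0.4815] [-2.2  0.8  8.6]
0.479 [0.5161 0.1378 0.4792] [-1.8  0.2  7.9]
0.477 [0.5162 0.1378 0.4773] [-1.4  0.6  9. ]
0.475 [0.5163 0.1378 0.4756] [ 0.  -0.9  9.8]
0.473 [0.5162 0.1378 0.4736] [-1.9 -0.3  9.5]
0.471 [0.5161 0.1377 0.4715] [-1.8  0.7  7.9]
0.469 [0.5161 0.1377 0.4691] [-3.3  0.3  8.5]
0.467 [0.5161 0.1378 0.4666] [-3.3  0.5  5.8]
0.465 [0.5161 0.1378 0.4643] [-4.4  0.2  4.8]
0.463 [0.5161 0.1378 0.4619] [-5.6 -0.4  4.1]
0.461 [0.5166 0.1379 0.4588] [ 0.3 -0.  -0.2]
0.459 [0.5166 0.1378 0.458 ] [ 1.   0.6 -0.3]
0.457 [0.5163 0.1378 0.4568] [-1.1  0.6 -0.8]
0.455 [0.5162 0.1378 0.4548] [0.4 0.5 0.3]
20.8 0.02004430659877415
```

```bash
python3 - <<'E'
from station import r
from h import *
import pickle
b,w,z,Rs=pickle.load(open("t.pkl","rb"))
while z>.446:
    z-=.0005;r.servo_line([w[0],w[1],z],speed=.02);r.wait(.05)
    s=r.sense();f=Rs@(s["contact_force"]-b)
    if f[2]>2:print(round(z,4),s["tcp_pos"].round(4),f.round(1))
    if f[2]>3.3:break
pickle.dump((b,w,z,Rs),open("t.pkl","wb"));print(z,r.sense()["clock"])
s=r.snapshot("scene");cv2.imwrite("pics/s3.png",cv2.resize(s["frame"][120:280,270:430,::-1],None,fx=3.7,fy=3.7))
E
```

```text
0.4515 [0.5161 0.1377 0.452 ] [-1.3 -0.1  4.8]
0.45149999999999996 22.9
```

View pics/s3.png

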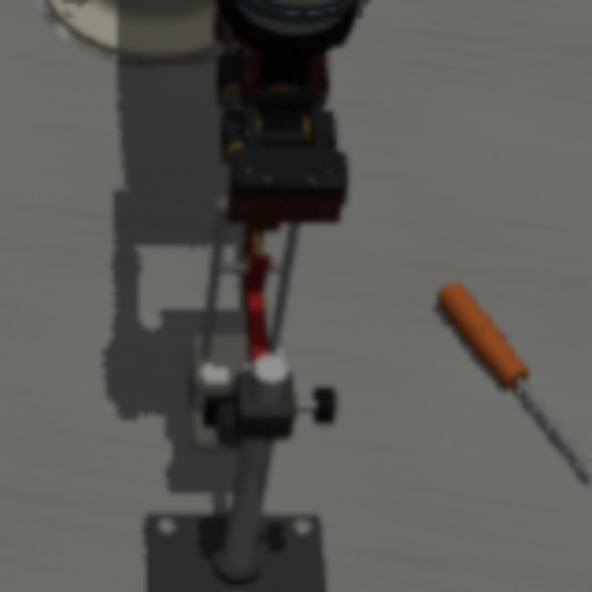

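The bar rests on the floor of the hook, 32.5 mm below where the bar first touched the gate, with the bail straddling the hook. Now I'll release.

```bash
python3 - <<'E'
from station import r
from h import *
import pickle
b,w,z,Rs=pickle.load(open("t.pkl","rb"))
r.let_go();r.wait(.3);s=r.sense();print(s["contact_force"],s["opening"])
r.servo_line([w[0],w[1],.53],speed=.06);r.wait(2.5)
s=r.snapshot("wrist");print(r.sense()["clock"])
cv2.imwrite("pics/w4.png",cv2.resize(s["frame"][100:350,130:430,::-1],None,fx=2.4,fy=2.4,interpolation=cv2.INTER_CUBIC))
E
```

```text
[-0.30106296 -0.18208114 -0.49114044] 0.08796339241503622
28.3917
```

View pics/w4.png

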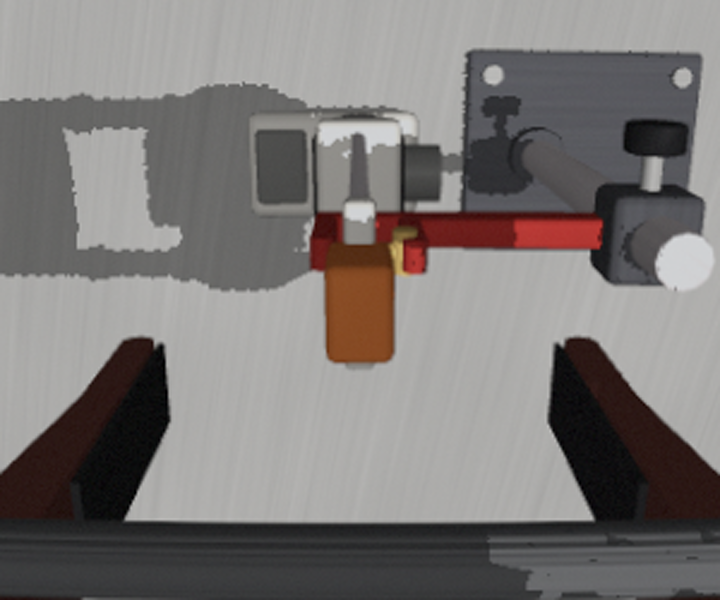

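The module hangs upright on the hook (grip at 360,305, hook from 315 to 425), and the robot is clear of it.

```bash
python3 - <<'E'
from station import r
r.wait(3);print(r.hand_in())
E
```

```text
the job is handed in; nothing more can be done
None
```

The foot module hangs upright on the snap hook, with the gate snapped shut above the bar, and I handed the job in at about 31 s. The hand-in gave no verdict; the highest contact force I read was about 10 N.

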